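# Sort the loose stopper and boss head into their trays after the titration class

## Robot

A 6-joint arm with a two-finger parallel gripper is mounted at the origin on the work surface. World frame = base frame: x ahead of the robot, y to its left, z up, the work surface at z = 0. Lengths are in m, angles in rad, forces in N, time in s.
With the tool pointing down it reaches from about 0.25 to 0.725 m from the base axis. Payload 4 kg.
Tool frame: the origin (TCP) lies midway between the tips of the shut fingers; the grasp point (between the pads) lies bot.pinch_z behind it (bot.pinch_z is the distance from the TCP to the grasp point, in m); z points along the fingers, y is the direction in which the jaws open and shut (so a half turn about z gives the same grasp; the last joint's range is limited). The gripper opens to 85 mm and grips with 20 to 120 N. Pads are 22 mm wide; open, the fingers measure 114 mm over their backs; the gripper's body (76 mm by 85 mm) begins 54 mm behind the grasp point. The pads swing forward as they close: fully open they stand 13 mm farther back than shut.
Start: joints at [-1.13, 0.241, 0.005, 1.335, 0, 1.571], TCP at [0.213, -0.452, 0.231] pointing down, gripper open.
Joint ranges: [-2.72, 2.72], [-1.05, 1.87], [-1.09, 1.28], [-1.99, 2.15], [-1.42, 1.44], [-3.14, 3.14]. Speed limits (rad/s): [2.79, 2.79, 3.14, 3.14, 3.14, 3.14].

## Interface

Orientations are given as a unit quaternion [x, y, z, w].
In Python, from workcell import bot gives the robot as it stands. The module is installed in compiled form; this text tells all that it offers.
- The arm moves only by the tool move_arm, never from a script. Its argument "series" is a list that holds one entry, the list of rows, each a list of 7 numbers: the shift along the world's x, y, z in cm, then the turn, a rotation vector about the world's x, y, z in degrees, then the opening, from 0 (shut) to 1 (fully open). A call has exactly 5 rows; each row shifts and turns the pose as measured when the row begins; what a row does not reach is not made up. A row lasts 1/10 s, in which the tool goes at most 50 mm and 8.59 degrees, less where a joint would pass 70% of its speed; a pose out of reach is approached as far as the arm can. A call with a gripper value outside its range is refused whole. The fingers move at their own pace and stop on an object; the grip force is fixed at half the most. Time passes only in rows, so rows that do not move let the fingers close, or fill a call up. It gives the time, the measured TCP pose, the force and the opening at its end, in the units of the state.
- bot.get_obs(): the state, without advancing time (a new reading comes with each control period).
- bot.camera(name): name is "scene" or "top" or "wrist"; returns (picture, depth): 384x512x3 uint8, red, green, blue; 384x512 float32, m along the optical axis (not along the pixel's ray), 0 where there is no reading.
- bot.camera_info(name): a dict with "vfov" (degrees; the focal length in pixels is half the picture's height over the tangent of half this angle, whatever the lens; pixels are square), "cx", "cy" (the principal point, pixels), "k1" (the pictures are not rectified: a ray, as slopes to the right and down, at radius r is drawn at 1 + k1 r^2 times it, then the intrinsics apply), "cam_to_world" (4x4, takes a point from camera to world coordinates); the wrist camera has in their place "tool_from_camera" (4x4, takes a point from camera to tool coordinates, whose origin is the TCP and whose axes are the flange's). Camera axes: x right, y down, z forward; pixel columns grow to the right and rows downward; lengths in m; the calibration is good to about 2 mm. A picture is of the moment at which its call begins: read the wrist's pose just before it. camera_info takes no time and is no camera call.
- bot.job_done(): hands the job in, once; it reports no verdict.
Trained networks look in the newest picture that a camera, given by its name, has taken for a name from the list of things; names that differ only in an ending like _2 or _b are one class to them, and where a whole thing is asked for, a point or a joint stands for the part that bears it (a point fixed in the world has none). Each returns a list of dicts, best first, with "confidence" (0 to 1); they miss things now and then, are a little off and sometimes report something else, mostly with a low value. They report only what shows in the picture. A call takes as long as a camera call. They do not tell look-alikes from the thing itself.
- bot.find_in(camera, target): "at" ([x, y, z] in m, in world coordinates, good to about 4 mm: the middle of the surface that is visible of it).
The state is a dict: "clock": time; "joint_pos": joint angles; "joint_vel": joint speeds; "tau": joint torques, N m; "eef_pos": TCP position; "tool_rot": TCP orientation; "ft_force": force on the tool from outside, world axes, zero at the start; "ft_torque": the same for the moment, N m; "grip_width": finger opening in m.
Only numpy, scipy, OpenCV 4.12 (cv2) and the standard library are available. Lean on these libraries where they do the work, as an engineer would, in place of code of your own. Each camera call takes 0.05 s, during which the arm holds its last target.

## Task

Tidy the lab bench after the titration class: put the loose red rubber stopper into the white tray with the other stoppers, and the loose metal boss head (the rod clamp) into the blue tray with the other boss head. Each goes down into the free part of its tray; leave the beaker, the jar and the glass dish where they stand.

Things in the scene. Friction and masses are not known exactly. Their poses are not given: they have to be found in the camera images.
- stopper_center (a point): centre (half-way up) of the loose red-brown rubber stopper: a solid cone 36 mm high standing on the bench on its small end, 34 mm across at the foot and 40 mm at the top, about 45 g. z up; it is round, so its yaw does not matter
- boss_head_center (a point): centre (half-way up) of the loose metal boss head, a right-angle rod clamp lying flat on the bench, about 160 g: 94 mm long along its x with the dark thumbscrews at both ends, 24 mm wide along y, 28 mm high (z up). The middle 28 mm of its length is a solid block with flat sides, 24 mm across, to be gripped along y
- stopper_tray: open white plastic tray on the bench, fixed, 200 (x) by 160 (y) by 45 mm high, walls and floor 4 mm thick. Origin: centre of its underside; x and y along its long and short sides, z up. Three red stoppers 36 mm high are fixed in it as stock, in a row at x = +65 mm, y = -47, 0 and +47 mm (tops 40 mm above the bench). The rest of the floor (x from -96 to +40 mm, full width) is free; the middle of the free part is at x = -30 mm, y = 0.
- boss_tray: open blue plastic tray on the bench, fixed, 200 (x) by 160 (y) by 45 mm high, walls and floor 4 mm thick. Origin: centre of its underside; x and y along its long and short sides, z up. One metal boss head is fixed in it as stock, lying along y at x = +70 mm (24 mm wide, 94 mm long, top 32 mm above the bench). The rest of the floor (x from -96 to +40 mm, full width) is free; the middle of the free part is at x = -30 mm, y = 0.
- beaker_center (a point): bystander: centre of a loose glass beaker, 70 mm across the rim, 85 mm high, standing upright on the bench beyond the work; leave it alone
- jar_center (a point): bystander: centre of a loose amber glass jar with a black cap, 48 mm across, 65 mm high, standing upright on the bench beyond the work; leave it alone
- petri_center (a point): bystander: centre of a loose shallow glass dish, 90 mm across, 16 mm high, lying on the bench beyond the work; leave it alone
Mind the look-alikes: they are no part of the job. Of the things shaped like the part that bears boss_head_center, the aluminium one is meant.

How it is judged:
By the outcome, as a careful person would: the job done as asked, in the order asked, and still so for the second after the job is handed in, with the robot touching nothing.
It also fails if it takes over 51 s, if anything falls off the work surface, if the arm or the gripper's body presses on something with over 40 N, if the wrist force passes 120 N, or if a joint passes its speed limit or range.

## Working session

There is one attempt and no reset: what is moved stays moved. The work goes in short steps, Python scripts to look and compute and a tool call to move; the robot and the scene stay as the last step left them, time stands still between calls to the robot, and variables do not carry over. Pictures are saved under pics/ and viewed, and the job is handed in when it is done.

Besides the shell and the picture viewer there is one more tool, called after ">>>" by a JSON object that holds its "name" and its "arguments", one argument or row to a line. move_arm: Moves the arm, as the interface text tells. Its arguments: {"type":"object","properties":{"series":{"type":"array","items":{"type":"array","items":{"type":"array","items":{"type":"number"}}}}},"required":["series"]}

```bash
mkdir -p pics; cat > h.py <<'E'
import numpy as np, cv2
from workcell import bot
def save(name,fn,crop=None):
    p,d=bot.camera(name); cv2.imwrite('pics/'+fn,cv2.cvtColor(p,cv2.COLOR_RGB2BGR)); np.save('pics/'+fn+'.npy',d); return p,d
def pts(name,d,obs=None):
    from scipy.spatial.transform import Rotation as R
    ci=bot.camera_info(name); f=d.shape[0]/2/np.tan(np.radians(ci['vfov'])/2)
    K=np.array([[f,0,ci['cx']],[0,f,ci['cy']],[0,0,1]])
    v,u=np.mgrid[:d.shape[0],:d.shape[1]]
    xd=np.stack([(u-ci['cx'])/f,(v-ci['cy'])/f],-1); x=xd.copy()
    for _ in range(15): x=xd/(1+ci['k1']*(x**2).sum(-1,keepdims=True))
    P=np.concatenate([x*d[...,None],d[...,None],np.ones_like(d)[...,None]],-1)
    if 'cam_to_world' in ci: T=np.array(ci['cam_to_world'])
    else:
        T=np.eye(4);T[:3,:3]=R.from_quat(obs['tool_rot']).as_matrix();T[:3,3]=obs['eef_pos'];T=T@np.array(ci['tool_from_camera'])
    return (P@T.T)[...,:3]
E
python3 - <<'E'
from h import *
o=bot.get_obs(); print(o, bot.pinch_z)
save('scene','s0.png'); 
save('top','t0.png')
for n in ['stopper_center','boss_head_center','stopper_tray','boss_tray','beaker_center','jar_center','petri_center']:
    print(n,[(np.round(r['at'],3).tolist(),round(r['confidence'],2)) for r in bot.find_in('top',n)])
E
```

```text
{'clock': 0.0, 'joint_pos': array([-1.12998009e+00,  2.41431935e-01,  3.73168154e-03,  1.33519361e+00,
       -2.70879094e-05,  1.57080757e+00]), 'joint_vel': array([-0.00246107,  0.00118806, -0.00172246, -0.00061877,  0.00145572,
       -0.00133278]), 'tau': array([ 4.23001529e-04, -3.72318506e+01,  2.52407098e+01,  1.69969734e-02,
        2.16694119e-06, -2.09886551e-06]), 'eef_pos': array([ 0.2130642 , -0.45163883,  0.23040633]), 'tool_rot': array([ 9.75808994e-01,  2.18622294e-01, -2.42511934e-04, -1.02043392e-03]), 'ft_force': array([0.49433427, 0.40140012, 0.65431821]), 'ft_torque': array([-0.02255608,  0.00712105,  0.02241072]), 'grip_width': 0.08536892655241965} 0.0187
stopper_center [([0.525, -0.074, 0.036], 0.77)]
boss_head_center [([0.479, 0.124, 0.027], 0.73), ([0.408, 0.009, 0.026], 0.63), ([0.571, 0.061, 0.03], 0.54)]
stopper_tray [([0.489, 0.314, -0.001], 0.97)]
boss_tray [([0.482, -0.312, 0.006], 0.89)]
beaker_center [([0.788, 0.136, 0.043], 0.82)]
jar_center [([0.747, -0.148, 0.065], 0.9)]
petri_center [([0.732, 0.016, 0.004], 0.72)]
```

View pics/s0.png

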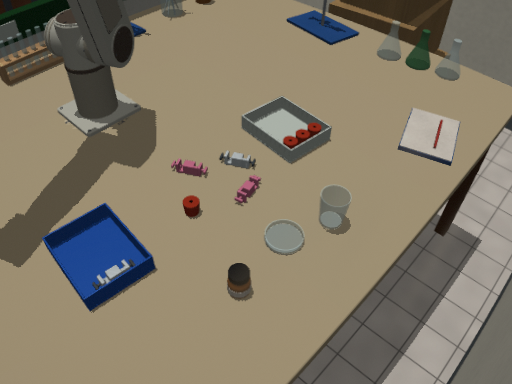

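View pics/t0.png

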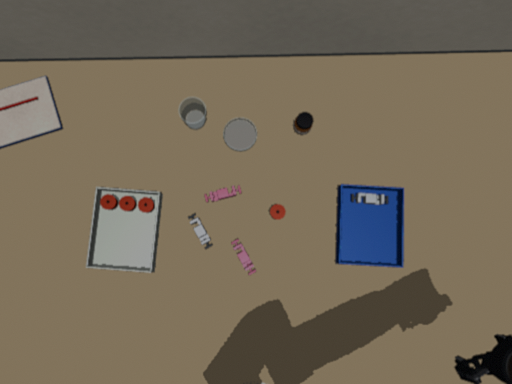

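The aluminium boss head is at top (200,231), and the pink ones at (223,193) and (244,256) are look-alikes. The stopper is at (277,212), the white tray is centred on (125,230) and the blue tray on (370,226). Next I'll measure these with depth.

```bash
python3 - <<'E'
from h import *
for c,fn in [('top','t0.png'),('scene','s0.png')]:
    p=cv2.imread('pics/'+fn).astype(int); d=np.load('pics/'+fn+'.npy'); W=pts(c,d)
    z=W[...,2]; b,g,r=p[...,0],p[...,1],p[...,2]; ok=d>0
    print(c,'table z',np.median(z[ok&(abs(z)<.02)]))
    near=lambda x,y,R:ok&(np.hypot(W[...,0]-x,W[...,1]-y)<R)
    m=near(.525,-.074,.05)&(z>.012)
    q=W[m]; print('stopper',len(q),q.min(0),q.max(0)); t=q[q[:,2]>.032]; print('top',len(t),t.mean(0),(t.min(0)+t.max(0))/2)
    m=near(.479,.124,.056)&(z>.008)&(abs(r-b)<60); q=W[m]
    rect=cv2.minAreaRect((q[:,:2]*1000).astype(np.float32)); print('boss',len(q),rect,'meanz',q[:,2].max())
    t=q[q[:,2]>.022]; print(' hi',len(t),t.mean(0)); c2=np.linalg.eigh(np.cov(q[:,:2].T)); print(' ax',np.degrees(np.arctan2(c2[1][1,1],c2[1][0,1])))
    for n,x,y in [('white',.485,.314),('blue',.482,-.312)]:
        m=near(x,y,.16)&(z>.036)&(z<.06); q=W[m]
        if n=='white':q=W[m&(abs(r-b)<60)]
        rect=cv2.minAreaRect((q[:,:2]*1000).astype(np.float32)); print(n,len(q),rect)
p=cv2.imread('pics/t0.png'); cv2.imwrite('pics/t0z.png',cv2.resize(p[170:285,170:300],None,fx=5,fy=5,interpolation=cv2.INTER_CUBIC))
E
```

```text
top table z -0.00048190688801530435
stopper 188 [ 0.50261166 -0.09625033  0.02845728] [ 0.54053128 -0.05829923  0.04228127]
top 175 [ 0.52062303 -0.07655152  0.03549701] [ 0.52157147 -0.07727478  0.03720696]
boss 260 ((479.71356201171875, 120.08842468261719), (94.16912078857422, 24.130455017089844), 27.695453643798828) meanz 0.03301913603262352
 hi 174 [0.48155618 0.12025257 0.02689017]
 ax -152.53401401985312
white 657 ((488.30511474609375, 306.30377197265625), (161.61985778808594, 199.80857849121094), 83.6971664428711)
blue 615 ((480.20330810546875, -310.14447021484375), (161.49267578125, 200.0521697998047), 85.14246368408203)
scene table z 0.0007236896467445186
stopper 270 [ 0.50275653 -0.0948916   0.01209583] [ 0.54358593 -0.05592928  0.04010449]
top 186 [ 0.52394522 -0.07620824  0.03690278] [ 0.52263157 -0.07541044  0.03625651]
boss 307 ((480.47064208984375, 122.10504913330078), (93.78465270996094, 30.498558044433594), 27.882583618164062) meanz 0.0326277080404197
 hi 151 [0.48394278 0.11989485 0.02775443]
 ax -153.21508210504732
white 646 ((489.5877380371094, 308.33599853515625), (164.5010223388672, 204.06179809570312), 84.39335632324219)
blue 1017 ((481.09735107421875, -308.880615234375), (161.62355041503906, 205.71217346191406), 85.07186889648438)
```

```bash
ls pics
```

```text
s0.png
s0.png.npy
t0.png
t0.png.npy
t0z.png
```

>>> {"name": "move_arm", "arguments": {
  "series": [
    [[3.1,3.75,-0.5,0,0,8,1],[3.1,3.75,-0.5,0,0,8,1],[3.1,3.75,-0.5,0,0,8,1],[3.1,3.75,-0.5,0,0,8,1],[3.1,3.75,-0.5,0,0,8,1]]
  ]
}}

```text
clock: 0.95
eef_pos: [0.3691, -0.2649, 0.2064]
tool_rot: [0.839, 0.544, 0.001, 0.003]
ft_force: [1.7, 1.2, -0.1]
grip_width: 0.0854
```

View pics/t0z.png

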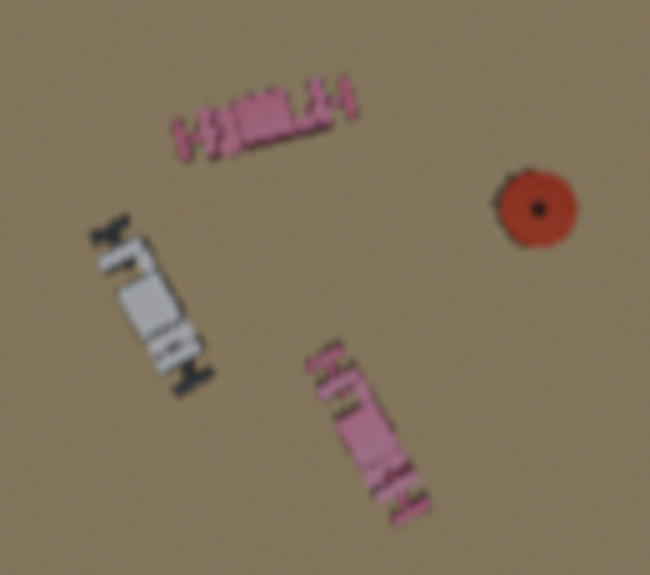

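The zoom shows the silver boss head with its solid block at about (150,308), the middle of its length, and the stopper at (538,208). The arm tracks well, so I continue.

>>> {"name": "move_arm", "arguments": {
  "series": [
    [[3.1,3.8,-1.0,0,0,0,1],[3.1,3.8,-1.0,0,0,0,1],[3.1,3.8,-1.0,0,0,0,1],[3.1,3.8,-1.0,0,0,0,1],[2.9,3.6,-1.0,0,0,0,1]]
  ]
}}

```text
clock: 1.45
eef_pos: [0.5237, -0.0745, 0.1584]
tool_rot: [0.838, 0.545, 0.003, 0.006]
ft_force: [-0.2, -1.0, 0.4]
grip_width: 0.085
```

```bash
cat > w.py <<'E'
import sys
from h import *
def wrist(fn,color=None,zlo=.012):
    o=bot.get_obs(); p,d=save('wrist',fn); W=pts('wrist',d,o); print('tcp',o['eef_pos'],o['tool_rot'],'w',o['grip_width'],'F',o['ft_force'],o['clock']); return p.astype(int),d,W,o
E
python3 - <<'E'
from w import *
p,d,W,o=wrist('w1.png'); z=W[...,2]
m=(d>0)&(p[...,0]>1.7*p[...,2])&(p[...,0]-p[...,1]>60)&(z>.012)&(z<.06)&(np.hypot(W[...,0]-.522,W[...,1]+.0765)<.04)
q=W[m]; print(len(q),q.min(0),q.max(0)); t=q[q[:,2]>.03]
print(cv2.minEnclosingCircle((t[:,:2]*1000).astype(np.float32)),t.mean(0),np.median(z[(d>0)&(abs(z)<.01)]))
print(bot.find_in('wrist','stopper_center'))
E
```

```text
tcp [ 0.52368575 -0.07452182  0.15842868] [0.83829931 0.54516946 0.00270873 0.00609868] w 0.0850450350294058 F [-0.20165858 -0.99045868  0.44091956] 1.45
1490 [ 0.50373754 -0.09549026  0.03331639] [ 0.54115451 -0.05671161  0.03789536]
((521.9117431640625, -76.08235931396484), 19.470624923706055) [ 0.52247314 -0.07571556  0.03558985] -0.00024959217538877976
[{'at': [0.7196, -0.0112, 0.0062], 'confidence': 0.56}, {'at': [0.5242, -0.0766, 0.0341], 'confidence': 0.55}]
```

View pics/w1.png

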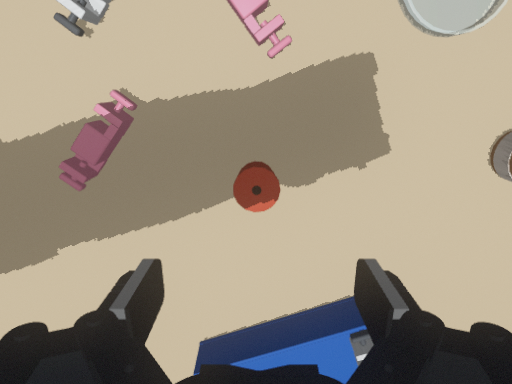

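The stopper is at wrist pixel (257,187), between the jaws, measured at (0.522,-0.076). I descend.

>>> {"name": "move_arm", "arguments": {
  "series": [
    [[-0.2,-0.15,-4.0,0,0,0,1],[0,0,-4.0,0,0,0,1],[0,0,-3.5,0,0,0,1],[0,0,-2.5,0,0,0,1],[0,0,-0.8,0,0,0,1]]
  ]
}}

```text
clock: 2.05
eef_pos: [0.5248, -0.0735, 0.0075]
tool_rot: [0.835, 0.55, 0.005, 0.008]
ft_force: [0.1, 0.1, 0.4]
grip_width: 0.0855
```

>>> {"name": "move_arm", "arguments": {
  "series": [
    [[-0.25,-0.25,-0.1,0.4,1.0,0,1],[-0.1,-0.1,0,0,0,0,1],[0,0,0,0,0,0,0.2],[0,0,0,0,0,0,0],[0,0,0,0,0,0,0]]
  ]
}}

```text
clock: 2.55
eef_pos: [0.5234, -0.0794, 0.0104]
tool_rot: [0.836, 0.549, 0.001, 0.002]
ft_force: [1.2, 0.4, -0.2]
grip_width: 0.0435
```

>>> {"name": "move_arm", "arguments": {
  "series": [
    [[0,0,0,0,0,0,0],[0,0,0,0,0,0,0],[0,0,0,0,0,0,0],[0,0,0,0,0,0,0],[0,0,0,0,0,0,0]]
  ]
}}

```text
clock: 3.05
eef_pos: [0.5244, -0.0792, 0.012]
tool_rot: [0.836, 0.549, 0.002, 0.003]
ft_force: [0.0, -0.9, -0.6]
grip_width: 0.0371
```

>>> {"name": "move_arm", "arguments": {
  "series": [
    [[0,0,1.0,0,0,0,0],[0,0,2.5,0,0,0,0],[0,0,3.5,0,0,0,0],[0,0,3.5,0,0,0,0],[0,0,2,0,0,0,0]]
  ]
}}

```text
clock: 3.55
eef_pos: [0.5196, -0.0784, 0.1389]
tool_rot: [0.836, 0.549, -0.002, -0.001]
ft_force: [0.6, -0.1, 0.2]
grip_width: 0.0371
```

```bash
python3 - <<'E'
from w import *
p,d,W,o=wrist('w2.png')
E
```

```text
tcp [ 0.51959306 -0.07837453  0.13888368] [ 0.83568896  0.54919944 -0.0017033  -0.0010179 ] w 0.037134239928942124 F [ 0.58505513 -0.10575854  0.1857321 ] 3.55
```

View pics/w2.png

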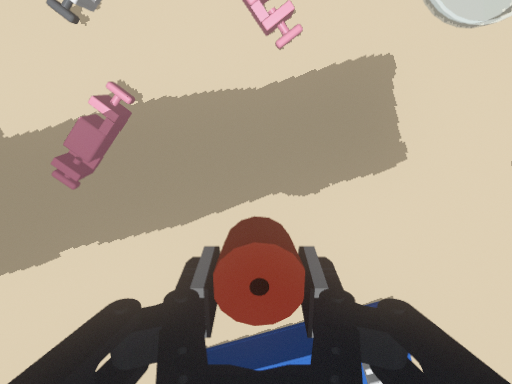

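The stopper is held upright at (260,285). Carrying it to the white tray.

>>> {"name": "move_arm", "arguments": {
  "series": [
    [[-0.7,4.3,0,0,0,0,0],[-0.7,4.3,0,0,0,0,0],[-0.7,4.3,0,0,0,0,0],[-0.7,4.3,0,0,0,0,0],[-0.7,4.3,0,0,0,0,0]]
  ]
}}

```text
clock: 4.1
eef_pos: [0.4881, 0.1368, 0.1462]
tool_rot: [0.84, 0.543, 0.004, 0.004]
ft_force: [0.7, 0.1, -0.5]
grip_width: 0.0368
```

>>> {"name": "move_arm", "arguments": {
  "series": [
    [[-0.7,4.3,0,0,0,0,0],[-0.7,4.3,0,0,0,0,0],[-0.7,4.3,0,0,0,0,0],[-0.5,3.0,0,0,0,0,0],[0,1.5,0,0,0,0,0]]
  ]
}}

```text
clock: 4.6
eef_pos: [0.458, 0.3209, 0.1468]
tool_rot: [0.838, 0.545, 0.005, 0.004]
ft_force: [0.8, 0.0, 0.1]
grip_width: 0.0372
```

```bash
python3 - <<'E'
from w import *
p,d,W,o=wrist('w3.png'); z=W[...,2]
m=(d>0)&(z>.038)&(z<.052)&(W[...,1]>.2)&(abs(p[...,0]-p[...,2])<40)
print('rim',m.sum(),W[m].min(0),W[m].max(0))
print([ (r['at'],r['confidence']) for r in bot.find_in('wrist','stopper_tray')])
E
```

```text
tcp [0.4579917  0.32091702 0.14682527] [0.83812212 0.54544891 0.00466993 0.00387323] w 0.03723962833451279 F [0.82016986 0.01804577 0.09949899] 4.6
rim 5504 [0.38251327 0.21775642 0.03800769] [0.59667273 0.39721473 0.04699966]
[([0.5133, 0.3211, 0.0042], 0.7)]
```

View pics/w3.png

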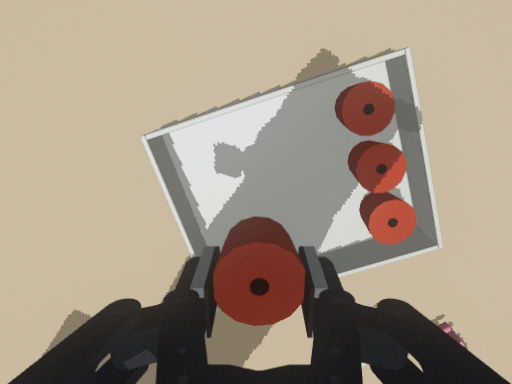

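Tray confirmed below, with the stock at the right (370–390, 105–220) and the free part clear. I descend into its middle.

>>> {"name": "move_arm", "arguments": {
  "series": [
    [[0.1,-1.0,-3.0,0,0.7,0,0],[0,-0.1,-4.0,0,0,0,0],[0,0,-3.0,0,0,0,0],[0,0,-1.5,0,0,0,0],[0,0,-0.5,0,0,0,0]]
  ]
}}

```text
clock: 5.2
eef_pos: [0.4629, 0.3024, 0.0253]
tool_rot: [0.84, 0.542, 0.001, 0.003]
ft_force: [-0.5, -0.5, -0.8]
grip_width: 0.0371
```

>>> {"name": "move_arm", "arguments": {
  "series": [
    [[-0.3,0.4,-0.4,0,0,0,0],[0,0,-0.3,0,0,0,0],[0,0,-0.1,0,0,0,0],[0,0,0,0,0,0,0],[0,0,0,0,0,0,0]]
  ]
}}

```text
clock: 5.7
eef_pos: [0.4621, 0.305, 0.0193]
tool_rot: [0.841, 0.541, 0.003, 0.003]
ft_force: [-0.3, 0.6, -0.4]
grip_width: 0.0369
```

>>> {"name": "move_arm", "arguments": {
  "series": [
    [[0,0,-0.25,0,0,0,0],[0,0,-0.1,0,0,0,0],[0,0,-0.1,0,0,0,0],[0,0,-0.1,0,0,0,0],[0,0,0,0,0,0,0]]
  ]
}}

```text
clock: 6.2
eef_pos: [0.4631, 0.306, 0.0151]
tool_rot: [0.841, 0.541, 0.005, 0.003]
ft_force: [-0.5, -0.5, 1.2]
grip_width: 0.0367
```

>>> {"name": "move_arm", "arguments": {
  "series": [
    [[0,0,0,0,0,0,0.55],[0,0,0,0,0,0,0.7],[0,0,0,0,0,0,0.7],[0,0,0,0,0,0,0.7],[0,0,0.5,0,0,0,0.7]]
  ]
}}

```text
clock: 6.7
eef_pos: [0.4626, 0.3057, 0.0196]
tool_rot: [0.841, 0.541, 0.004, 0.003]
ft_force: [0.0, -0.5, -0.1]
grip_width: 0.0596
```

>>> {"name": "move_arm", "arguments": {
  "series": [
    [[0,0,1.5,0,0,0,0.7],[0,0,3,0,0,0,0.7],[0,0,3.5,0,0,0,0.7],[0,0,3.5,0,0,0,1],[0,0,2,0,0,0,1]]
  ]
}}

```text
clock: 7.2
eef_pos: [0.4593, 0.3035, 0.1569]
tool_rot: [0.841, 0.541, -0.0, 0.003]
ft_force: [-0.4, 0.1, 0.5]
grip_width: 0.0846
```

```bash
python3 - <<'E'
from w import *
p,d,W,o=wrist('w4.png'); z=W[...,2]
m=(d>0)&(z>.03)&(z<.06)&(np.hypot(W[...,0]-.463,W[...,1]-.306)<.045)&(p[...,0]-p[...,2]>50)
t=W[m]; print(len(t),cv2.minEnclosingCircle((t[:,:2]*1000).astype(np.float32)),np.median(t[:,2]))
E
```

```text
tcp [0.45928689 0.3034561  0.1569413 ] [ 8.40903306e-01  5.41176531e-01 -4.67872925e-04  3.06151367e-03] w 0.08457494248775974 F [-0.43278323  0.10621218  0.4519528 ] 7.2
1624 ((463.375732421875, 308.5263671875), 19.565322875976562) 0.039630919646916646
```

View pics/w4.png

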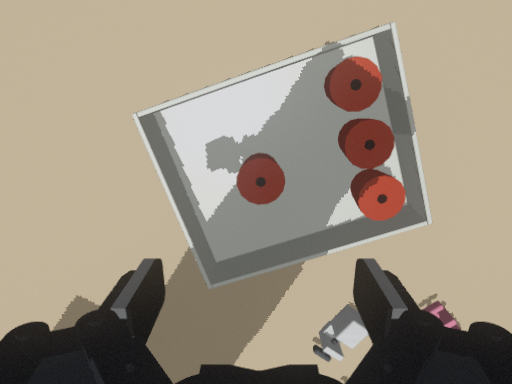

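The stopper stands upright on the free floor at (261,182), its top at 40 mm. Next, the boss head.

>>> {"name": "move_arm", "arguments": {
  "series": [
    [[0.4,-3.6,0,0,0,-7.6,1],[0.4,-3.6,0,0,0,-7.6,1],[0.4,-3.6,0,0,0,-7.6,1],[0.4,-3.6,0,0,0,-7.6,1],[0.4,-3.6,0,0,0,-7.6,1]]
  ]
}}

```text
clock: 7.75
eef_pos: [0.4822, 0.1246, 0.1637]
tool_rot: [0.973, 0.23, 0.006, 0.004]
ft_force: [0.1, -0.2, 0.0]
grip_width: 0.085
```

```bash
python3 - <<'E'
from w import *
from scipy.spatial.transform import Rotation as R
p,d,W,o=wrist('w5.png'); z=W[...,2]
m=(d>0)&(z>.01)&(z<.05)&(np.hypot(W[...,0]-.48,W[...,1]-.121)<.056)
q=W[m]; print(cv2.minAreaRect((q[:,:2]*1000).astype(np.float32)))
M=R.from_quat(o['tool_rot']).as_matrix(); print('yaw',np.degrees(np.arctan2(M[1,0],M[0,0])),'z',M[:,2], 'j',o['joint_pos'])
a=np.radians(27.5); e=(q[:,:2]-[.48,.121])@np.array([[np.cos(a),-np.sin(a)],[np.sin(a),np.cos(a)]])
t=q[:,2]>.022; print('mid block across',np.percentile(e[t&(abs(e[:,0])<.012)][:,1],[1,99]),'len',np.percentile(e[:,0],[0.5,99.5]), 'z',np.percentile(q[:,2],[50,98]))
E
```

```text
tcp [0.48220543 0.12455856 0.16370383] [0.9730877  0.23031678 0.00616387 0.00406525] w 0.08501318242356933 F [ 0.09441139 -0.17827533  0.03645676] 7.75
((480.2381286621094, 121.06463623046875), (93.21659088134766, 23.937652587890625), 27.897533416748047)
yaw 26.63530257685695 z [ 0.01386857 -0.0050724  -0.99989096] j [ 0.25792924  0.26798776 -0.1396662   1.15102569 -0.00844229  2.93465144]
mid block across [-0.01186569  0.01167796] len [-0.04537587  0.04668076] z [0.02690248 0.02875875]
```

View pics/w5.png

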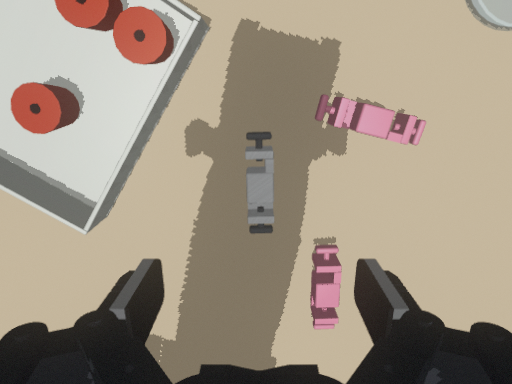

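The boss head's block is at (260,190), aligned with the jaws. The pink look-alikes at (370,120) and (327,285) are clear of the fingers. I descend.

>>> {"name": "move_arm", "arguments": {
  "series": [
    [[-0.2,-0.35,-4.0,0.3,0.8,1.2,1],[0,0,-4.0,0,0,0,1],[0,0,-3.5,0,0,0,1],[0,0,-2.5,0,0,0,1],[0,0,-1.0,0,0,0,1]]
  ]
}}

```text
clock: 8.3
eef_pos: [0.4835, 0.1132, 0.0133]
tool_rot: [0.972, 0.234, 0.005, 0.002]
ft_force: [0.3, 0.9, 0.6]
grip_width: 0.0854
```

```bash
cat > st.py <<'E'
from h import *
from scipy.spatial.transform import Rotation as R
o=bot.get_obs(); M=R.from_quat(o['tool_rot']).as_matrix(); print(o['eef_pos'],'yaw',np.degrees(np.arctan2(M[1,0],M[0,0])),'corr deg wx,wy',np.degrees([-M[1,2],M[0,2]]),o['grip_width'],o['joint_pos'])
E
python3 st.py
```

```text
[0.48352339 0.11322989 0.01327477] yaw 27.042311570265255 corr deg wx,wy [0.07739561 0.61374384] 0.08541487525423988 [ 0.23234232  0.43664647 -0.34331113  0.78072549 -0.003781    2.90196558]
```

>>> {"name": "move_arm", "arguments": {
  "series": [
    [[-0.2,0.4,-0.2,0,0.6,0.8,1],[-0.1,0.3,-0.2,0,0,0,1],[0,0.1,-0.2,0,0,0,1],[0,0,-0.1,0,0,0,1],[0,0,0,0,0,0,1]]
  ]
}}

```text
clock: 8.8
eef_pos: [0.4823, 0.1233, 0.0084]
tool_rot: [0.97, 0.242, 0.001, 0.0]
ft_force: [0.1, 0.2, 1.0]
grip_width: 0.0854
```

```bash
python3 st.py
```

```text
[0.4823456  0.12329201 0.00835851] yaw 28.019158860626078 corr deg wx,wy [0.00938182 0.17698339] 0.08543054513435389 [ 2.50815033e-01  4.50276692e-01 -3.36786341e-01  7.80781637e-01
 -9.25276150e-04  2.90338186e+00]
```

>>> {"name": "move_arm", "arguments": {
  "series": [
    [[-0.2,-0.2,-0.3,0,0,0,1],[0,0,-0.1,0,0,0,0.6],[0,0,0,0,0,0,0.2],[0,0,0,0,0,0,0],[0,0,0,0,0,0,0]]
  ]
}}

```text
clock: 9.3
eef_pos: [0.4814, 0.1213, 0.0057]
tool_rot: [0.97, 0.242, 0.003, 0.0]
ft_force: [0.6, 0.3, -0.2]
grip_width: 0.0282
```

>>> {"name": "move_arm", "arguments": {
  "series": [
    [[0,0,0,0,0,0,0],[0,0,0,0,0,0,0],[0,0,0,0,0,0,0],[0,0,0,0,0,0,0],[0,0,0,0,0,0,0]]
  ]
}}

```text
clock: 9.8
eef_pos: [0.4816, 0.1213, 0.0059]
tool_rot: [0.97, 0.242, 0.003, 0.0]
ft_force: [0.1, 1.3, 0.9]
grip_width: 0.0229
```

```bash
python3 st.py
```

```text
[0.48160571 0.12133147 0.00589419] yaw 28.001038034302276 corr deg wx,wy [-0.05360485  0.38347792] 0.022859442883068674 [ 2.47241983e-01  4.49782826e-01 -3.46462537e-01  7.67832519e-01
 -7.30840085e-04  2.90012923e+00]
```

>>> {"name": "move_arm", "arguments": {
  "series": [
    [[0,0,1.0,0,0,0,0],[0,0,2.5,0,0,0,0],[0,0,3.5,0,0,0,0],[0,0,3.5,0,0,0,0],[0,0,3,0,0,0,0]]
  ]
}}

```text
clock: 10.3
eef_pos: [0.4739, 0.1193, 0.1403]
tool_rot: [0.97, 0.242, -0.006, 0.001]
ft_force: [0.9, 0.2, -2.5]
grip_width: 0.0224
```

```bash
python3 - <<'E'
from w import *
wrist('w6.png')
# refit blue tray
p=cv2.imread('pics/t0.png').astype(int); d=np.load('pics/t0.png.npy'); W=pts('top',d); z=W[...,2]
m=(d>0)&(np.hypot(W[...,0]-.48,W[...,1]+.31)<.15)&(z>.038)&(z<.055); q=W[m][:,:2]
h=cv2.convexHull((q*1000).astype(np.float32))[:,0]; print(np.round(h[::3]).tolist())
for n in range(0):pass
E
python3 st.py
```

```text
tcp [0.47394408 0.1192719  0.14027632] [ 9.70278854e-01  2.41924869e-01 -5.56211130e-03  6.04811838e-04] w 0.022437888455283255 F [ 0.92142345  0.17728853 -2.49040902] 10.3
[[586.0, -240.0], [540.0, -234.0], [389.0, -223.0], [376.0, -361.0], [375.0, -375.0], [426.0, -386.0], [519.0, -394.0], [556.0, -396.0], [575.0, -367.0]]
[0.47699827 0.11999428 0.14548155] yaw 27.996085440434666 corr deg wx,wy [ 0.10090938 -0.11728736] 0.02305484779379495 [ 2.47192179e-01  2.82282584e-01 -1.70681265e-01  1.12024824e+00
 -1.20678912e-03  2.90016164e+00]
```

View pics/w6.png

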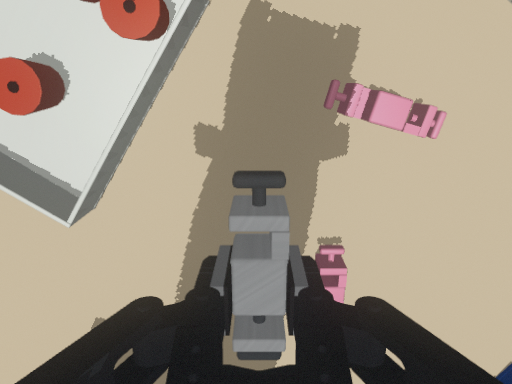

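The boss head is held level at (260,270). I carry it to the blue tray, turning it to lie along the tray's y.

>>> {"name": "move_arm", "arguments": {
  "series": [
    [[-0.3,-4.2,0,0,0,7,0],[-0.3,-4.2,0,0,0,7,0],[-0.3,-4.2,0,0,0,7,0],[-0.3,-4.2,0,0,0,7,0],[-0.3,-4.2,0,0,0,7,0]]
  ]
}}

```text
clock: 10.85
eef_pos: [0.4635, -0.0899, 0.1506]
tool_rot: [0.843, 0.537, 0.004, 0.001]
ft_force: [0.9, -0.2, -2.2]
grip_width: 0.0228
```

>>> {"name": "move_arm", "arguments": {
  "series": [
    [[-0.2,-4.2,0,0,0,7,0],[-0.2,-4.2,0,0,0,7,0],[-0.2,-4.2,0,0,0,7,0],[-0.2,-4,0,0,0,1,0],[-0.2,-3,0,0,0,0,0]]
  ]
}}

```text
clock: 11.35
eef_pos: [0.4497, -0.2947, 0.1513]
tool_rot: [0.719, 0.695, 0.004, -0.001]
ft_force: [0.9, -1.2, -2.7]
grip_width: 0.0228
```

```bash
python3 - <<'E'
from w import *
p,d,W,o=wrist('w7.png')
E
python3 st.py
```

```text
tcp [ 0.44965798 -0.29467841  0.15133787] [ 7.19396757e-01  6.94589665e-01  3.63938223e-03 -5.07618539e-04] w 0.0228429181584822 F [ 0.85818116 -1.20355427 -2.67086123] 11.35
[ 0.4494712  -0.29919814  0.15136116] yaw 87.75678444271297 corr deg wx,wy [-0.06354809  0.26916992] 0.023069612797204788 [-0.58929609  0.36310173 -0.03835557  1.16604991  0.00353304  1.02066055]
```

View pics/w7.png

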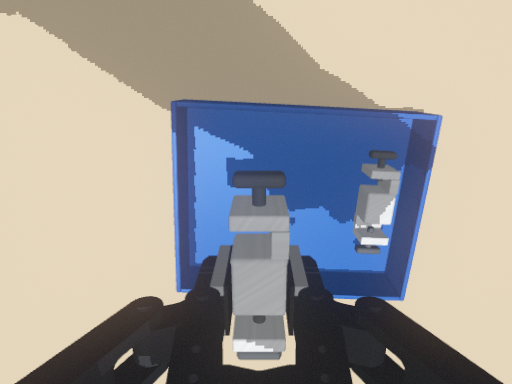

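The free floor lies beneath, with the stock at right (378,200). I descend.

>>> {"name": "move_arm", "arguments": {
  "series": [
    [[0.1,-0.8,-3.0,0,0.3,-2.5,0],[0,0,-4.0,0,0,0,0],[0,0,-3.0,0,0,0,0],[0,0,-1.8,0,0,0,0],[0,0,-0.5,0,0,0,0]]
  ]
}}

```text
clock: 11.9
eef_pos: [0.4495, -0.3109, 0.0265]
tool_rot: [0.739, 0.674, 0.0, 0.001]
ft_force: [-0.8, 0.9, -2.5]
grip_width: 0.0228
```

```bash
python3 st.py
```

```text
[ 0.44948019 -0.31087997  0.02647292] yaw 84.74444485611818 corr deg wx,wy [0.08791286 0.13868214] 0.022834077602782412 [-6.05159329e-01  5.02132523e-01 -1.83847914e-01  8.81952380e-01
  1.15100382e-04  1.05736224e+00]
```

>>> {"name": "move_arm", "arguments": {
  "series": [
    [[0.1,0.2,-0.6,0,0,0,0],[0,0,-0.4,0,0,0,0],[0,0,-0.2,0,0,0,0],[0,0,-0.1,0,0,0,0],[0,0,0,0,0,0,0]]
  ]
}}

```text
clock: 12.4
eef_pos: [0.4522, -0.3089, 0.0152]
tool_rot: [0.738, 0.674, 0.001, 0.003]
ft_force: [-0.0, -0.4, -2.7]
grip_width: 0.0228
```

>>> {"name": "move_arm", "arguments": {
  "series": [
    [[0,0,-0.25,0,0,0,0],[0,0,-0.15,0,0,0,0],[0,0,-0.1,0,0,0,0],[0,0,-0.1,0,0,0,0],[0,0,0,0,0,0,0]]
  ]
}}

```text
clock: 12.9
eef_pos: [0.4534, -0.3098, 0.0104]
tool_rot: [0.738, 0.674, 0.001, 0.005]
ft_force: [0.2, -1.0, -2.1]
grip_width: 0.0232
```

>>> {"name": "move_arm", "arguments": {
  "series": [
    [[0,0,-0.1,0,0,0,0],[0,0,-0.1,0,0,0,0],[0,0,-0.1,0,0,0,0],[0,0,0,0,0,0,0],[0,0,0,0,0,0,0]]
  ]
}}

```text
clock: 13.4
eef_pos: [0.4536, -0.31, 0.0105]
tool_rot: [0.738, 0.674, 0.002, 0.005]
ft_force: [0.0, 0.1, -1.7]
grip_width: 0.0228
```

>>> {"name": "move_arm", "arguments": {
  "series": [
    [[0,0,0,0,0,0,0.3],[0,0,0,0,0,0,0.6],[0,0,0,0,0,0,0.65],[0,0,0,0,0,0,0.65],[0,0,0.5,0,0,0,0.65]]
  ]
}}

```text
clock: 13.9
eef_pos: [0.4541, -0.3104, 0.0155]
tool_rot: [0.738, 0.674, 0.002, 0.006]
ft_force: [0.1, 0.4, -0.4]
grip_width: 0.0559
```

>>> {"name": "move_arm", "arguments": {
  "series": [
    [[0,0,1.5,0,0,0,0.65],[0,0,3,0,0,0,0.65],[0,0,3.5,0,0,0,0.65],[0,0,3.5,0,0,0,1],[0,0,3,0,0,0,1]]
  ]
}}

```text
clock: 14.4
eef_pos: [0.4501, -0.3076, 0.1617]
tool_rot: [0.738, 0.674, 0.0, 0.0]
ft_force: [-0.4, -1.2, -0.4]
grip_width: 0.0821
```

>>> {"name": "move_arm", "arguments": {
  "series": [
    [[-2,0,2,0,0,0,1],[-3,0,2,0,0,0,1],[-3,0,1,0,0,0,1],[-2,0,0,0,0,0,1],[0,0,0,0,0,0,1]]
  ]
}}

```text
clock: 14.9
eef_pos: [0.3507, -0.3094, 0.2225]
tool_rot: [0.738, 0.675, 0.002, 0.009]
ft_force: [0.5, 0.4, 0.1]
grip_width: 0.0854
```

```bash
python3 - <<'E'
from w import *
p,d,W,o=wrist('w8.png'); z=W[...,2]
m=(d>0)&(z>.012)&(z<.05)&(np.hypot(W[...,0]-.453,W[...,1]+.31)<.053)&(p.max(-1)-p.min(-1)<30)
q=W[m]; print(cv2.minAreaRect((q[:,:2]*1000).astype(np.float32)),np.percentile(q[:,2],98))
save('scene','s1.png'); save('top','t1.png')
for n in ['stopper_center','boss_head_center','beaker_center','jar_center','petri_center']:
    print(n,[(np.round(r['at'],3).tolist(),round(r['confidence'],2)) for r in bot.find_in('top',n)])
a=cv2.imread('pics/s1.png');b=cv2.imread('pics/t1.png')
cv2.imwrite('pics/f1.png',cv2.resize(np.hstack([a,b]),(800,300)))
E
```

```text
tcp [ 0.35068997 -0.30944505  0.222524  ] [0.73777226 0.67499254 0.0015043  0.00865423] w 0.08542680884184503 F [0.45688776 0.43157786 0.13502016] 14.9
((452.5403747558594, -310.45111083984375), (92.65877532958984, 24.057775497436523), 84.30137634277344) 0.033125664667951374
stopper_center [([0.468, 0.305, 0.042], 0.55)]
boss_head_center [([0.457, -0.305, 0.031], 0.85), ([0.407, 0.012, 0.025], 0.83), ([0.57, 0.062, 0.026], 0.72)]
beaker_center [([0.791, 0.133, 0.045], 0.64)]
jar_center [([0.744, -0.146, 0.064], 0.55)]
petri_center [([0.732, 0.014, 0.005], 0.6)]
```

View pics/w8.png

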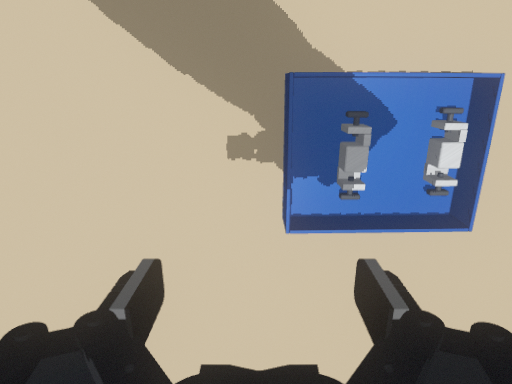

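View pics/f1.png

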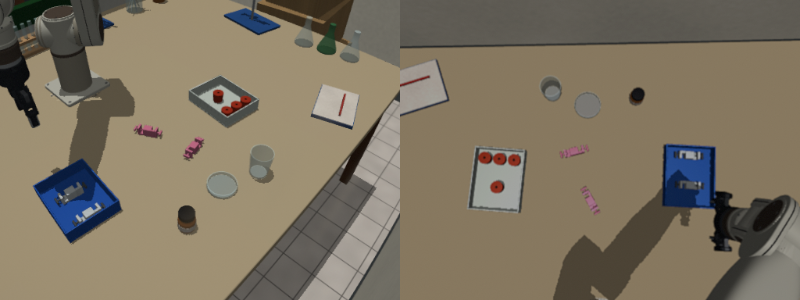

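Both parts lie flat in the free part of their trays: the boss head at wrist (353,157), and the stopper in the white tray at right-hand view (497,187). The pink look-alikes, beaker, jar and dish haven't moved, so I'm handing in.

```bash
python3 -c "
from workcell import bot
print(bot.job_done())"
```

```text
the job is handed in; nothing more can be done
None
```

I put the red stopper in the white tray first, then the aluminium boss head in the blue tray, and handed the job in at about 15 s of the 51 s. `job_done` gives no verdict, so what follows rests on my own last checks.

- **Stopper:** it stands upright at (0.463, 0.308), with its top about 40 mm above the bench. That is the middle of the tray's free part, and the final pictures still show it there.
- **Boss head:** it lies flat at (0.453, -0.310), along the tray's y, with its top about 33 mm above the bench. It is clear of the walls and of the stock boss head.
- **Bystanders:** the beaker, the jar, the dish and the two pink look-alikes are within about 3 mm of where they started, which is within the network's error.
- **Robot:** the gripper was open and clear of everything at hand-in. The forces reported at the end of each move stayed under 3 N.

No check failed. One reading disagreed: in an early wrist picture the network's top candidate for the stopper was at (0.720, -0.011), where the glass dish stands. I ignored it, because depth and the other cameras agreed on the real stopper.

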